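# Lay four watches on their matching cushions

### The job

Lay each of the four watch heads on the cushion whose top has the colour of its dial, in the middle and flat with the dial up. Set each one down gently, never dropping or tipping it, and leave the loupe and the parts pot standing where they are.

Things in the scene. Friction and masses are not known exactly. Their poses are not given: they have to be found in the camera images.
- watch_blue: loose watch head, no strap: round brass-gold case, 40 mm diameter, blue dial, white hands; 55 to 115 g, 14 mm high, lying dial up, any yaw. Origin: centre of underside; z up, y to 12 o'clock, x to the crown (sticks out 3.5 mm). Metal end links, 20 mm wide (x), reach y = +-24 mm with flat upright faces 1.5 to 11.5 mm high: grip across these 48 mm, closing along y.
- watch_green: loose watch head, no strap: round steel case, 40 mm diameter, green dial, white hands; 55 to 115 g, 14 mm high, lying dial up, any yaw. Origin: centre of underside; z up, y to 12 o'clock, x to the crown (sticks out 3.5 mm). Metal end links, 20 mm wide (x), reach y = +-24 mm with flat upright faces 1.5 to 11.5 mm high: grip across these 48 mm, closing along y.
- watch_red: loose watch head, no strap: square black case, 36 x 36 mm, red dial, white hands; 55 to 115 g, 14 mm high, lying dial up, any yaw. Origin: centre of underside; z up, y to 12 o'clock, x to the crown (sticks out 3.5 mm). Metal end links, 20 mm wide (x), reach y = +-24 mm with flat upright faces 1.5 to 11.5 mm high: grip across these 48 mm, closing along y.
- watch_yellow: loose watch head, no strap: rectangular steel case, 30 mm (x) by 40 mm (y), yellow dial, white hands; 55 to 115 g, 14 mm high, lying dial up, any yaw. Origin: centre of underside; z up, y to 12 o'clock, x to the crown (sticks out 3.5 mm). Metal end links, 20 mm wide (x), reach y = +-24 mm with flat upright faces 1.5 to 11.5 mm high: grip across these 48 mm, closing along y.
- cushion_blue: round beige watchmaker's cushion with a blue top, firm, 84 mm diameter, 20 mm high, flat, fixed to the bench. Origin: centre of its underside, so the top's centre is 20 mm above the origin; its yaw means nothing.
- cushion_green: round beige watchmaker's cushion with a green top, firm, 84 mm diameter, 20 mm high, flat, fixed to the bench. Origin: centre of its underside, so the top's centre is 20 mm above the origin; its yaw means nothing.
- cushion_red: round beige watchmaker's cushion with a red top, firm, 84 mm diameter, 20 mm high, flat, fixed to the bench. Origin: centre of its underside, so the top's centre is 20 mm above the origin; its yaw means nothing.
- cushion_yellow: round beige watchmaker's cushion with a yellow top, firm, 84 mm diameter, 20 mm high, flat, fixed to the bench. Origin: centre of its underside, so the top's centre is 20 mm above the origin; its yaw means nothing.
- loupe: bystander: black eyeglass loupe standing on its wide end, 32 mm diameter, 30 mm high, loose; origin at the centre of its underside.
- pot: bystander: small white lidded parts pot, 35 mm diameter, 28 mm high, loose; origin at the centre of its underside.
There are look-alikes about, which are no part of the job. There is more than one size of the watch_red; the job needs the smaller.

How it is judged:
By the outcome, as a careful person would: the job done as asked, in the order asked, and still so for the second after the job is handed in, with the robot touching nothing.
It also fails if it takes over 99 s, if anything falls off the work surface, if the arm or the gripper's body presses on something with over 40 N, if the wrist force passes 120 N, or if a joint passes its speed limit or range.

### The arm

A 6-joint arm with a two-finger parallel gripper is mounted at the origin on the work surface. World frame = base frame: x ahead of the robot, y to its left, z up, the work surface at z = 0. Lengths are in m, angles in rad, forces in N, time in s.
With the tool pointing down it reaches from about 0.35 to 0.975 m from the base axis. Payload 4.9 kg.
Tool frame: the origin (TCP) lies at the very end of the fingers, on their centre line; the grasp point (between the pads) lies 19 mm behind it; z points along the fingers, y is the line along which they close (so a half turn about z gives the same grasp; the last joint's range is limited). The gripper opens to 85 mm and grips with 20 to 120 N. Pads are 22 mm wide; open, the fingers measure 114 mm over their backs; the gripper's body (76 mm by 85 mm) begins 54 mm behind the grasp point. The pads swing forward as they close: fully open they stand 13 mm farther back than shut.
Start: joints at [-1.416, 0.053, 1.613, -0, 1.476, -0.119], TCP at [0.169, -0.602, 0.199] pointing down, gripper open.
Joint ranges: [-3.01, 3.01], [-1.01, 2.22], [0.06, 2.58], [-1.02, 4.17], [0.09, 2.62], [-3.14, 3.14]. Speed limits (rad/s): [2.57, 2.57, 3.14, 3.14, 3.14, 3.14].

### API

Orientations are given as a rotation vector (axis times angle).
In Python, from station import get_obs, optics, ctrl gives the robot as it stands.
- The arm moves only by the shell command python3 -m pendant 'ROWS' [FORCE]. ROWS is JSON, a list of rows, each a list of 3 entries, a list of its own where there are three numbers: the shift along the tool's x, y, z in mm, then the turn, a rotation vector about the tool's x, y, z in rad, then the opening, from 0 (shut) to 1 (fully open). A call has 1 to 12 rows; each row shifts and turns the commanded pose from where the row before left it, along the tool's axes as they then stand; what a row does not reach is not made up. A row lasts 1/12 s, in which the tool goes at most 41.7 mm and 7.16 degrees, less where a joint would pass 70% of its speed; a pose out of reach is approached as far as the arm can. A call is refused whole if a number of a shift passes 41.7 or a number of a turn 0.125, either way. A call with a gripper value outside its range is refused whole. The fingers move at their own pace and stop on an object; FORCE is the grip in N (left out, the last holds). Time passes only in rows, so rows that do not move let the fingers close. It gives the time, the measured TCP pose, the force, the opening and the grip force at its end, in the units of the state.
- get_obs(): the state, without advancing time (a new reading comes with each control period).
- optics.get_image(name): name is "scene" or "top" or "wrist"; returns the picture (400x640x3 uint8, red, green, blue); there is no depth.
- optics.camera_model(name): a dict with "fx", "fy", "cx", "cy" (pixels), "cam_to_world" (4x4, takes a point from camera to world coordinates). Camera axes: x right, y up, looking along -z (the intrinsics and any distortion apply to the point x, -y, -z); pixel columns grow to the right and rows downward; lengths in m; the calibration is good to about 2 mm. A picture is of the moment at which its call begins: read the wrist's pose just before it. camera_model takes no time and is no camera call; for the wrist camera it gives the pose at the moment of the call.
- ctrl.finish_job(): hands the job in; it is judged then, once.
The state is a dict: "t": time; "q": joint angles; "dq": joint speeds; "effort": joint torques, N m; "tool_pos": TCP position; "tool_rot": TCP orientation; "contact_force": force on the tool from outside, world axes, zero at the start; "wrist_torque": the same for the moment, N m; "opening": finger opening in m; "grip_force": force on a finger pad.
Only numpy, scipy, OpenCV 4.12 (cv2) and the standard library are available. Lean on these libraries where they do the work, as an engineer would, in place of code of your own. Each camera call takes 0.05 s, during which the arm holds its last target. There are 200 camera calls.

## Working session

There is one attempt and no reset: what is moved stays moved. The work goes in short steps, Python scripts to look and compute and a shell command to move; the robot and the scene stay as the last step left them, time stands still between calls to the robot, and variables do not carry over. Pictures are saved under pics/ and viewed, at most 14 in all, crops included, and the job is handed in when it is done.

```bash
ls; mkdir -p pics; python3 - <<'E'
from station import get_obs, optics, ctrl
import cv2,numpy as np
o=get_obs();print({k:np.round(v,3).tolist() for k,v in o.items()})
for n in("top","scene"):
    im=optics.get_image(n);cv2.imwrite(f"pics/{n}0.png",im[:,:,::-1])
    m=optics.camera_model(n);print(n,m)
E
```

```text
pics
{'t': 0.0, 'q': [-1.416, 0.053, 1.614, 0.0, 1.476, -0.119], 'dq': [0.0, -0.001, -0.002, 0.0, 0.0, 0.001], 'effort': [0.001, -39.368, -37.018, -0.0, 0.007, 0.0], 'tool_pos': [0.169, -0.601, 0.198], 'tool_rot': [-3.11, -0.428, 0.0], 'contact_force': [0.554, -0.698, -0.076], 'wrist_torque': [-0.007, 0.058, -0.021], 'grip_force': 0.0, 'opening': 0.085}
top {'fx': 404.0577022750783, 'fy': 404.0577022750783, 'cx': 311.50849339720776, 'cy': 194.40230092227844, 'cam_to_world': array([[ 0.02815896,  0.98254922, -0.18385893,  0.44997491],
       [-0.99892128,  0.02086555, -0.0414837 , -0.01327783],
       [-0.03692346,  0.18482874,  0.98207688,  0.74723688],
       [ 0.        ,  0.        ,  0.        ,  1.        ]])}
scene {'fx': 499.1145642713877, 'fy': 499.1145642713877, 'cx': 323.4014156009924, 'cy': 203.33947550221157, 'cam_to_world': array([[ 0.68426562, -0.57051915,  0.4541899 ,  0.97049556],
       [ 0.72921627,  0.53112568, -0.43145004, -0.37401692],
       [ 0.00491859,  0.6264291 ,  0.77946289,  0.72757256],
       [ 0.        ,  0.        ,  0.        ,  1.        ]])}
```

View pics/top0.png

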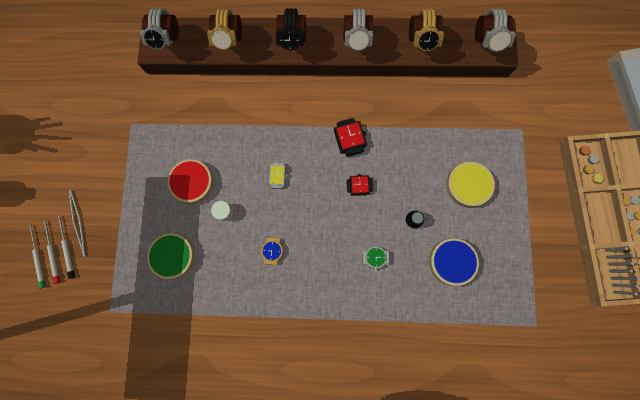

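View pics/scene0.png

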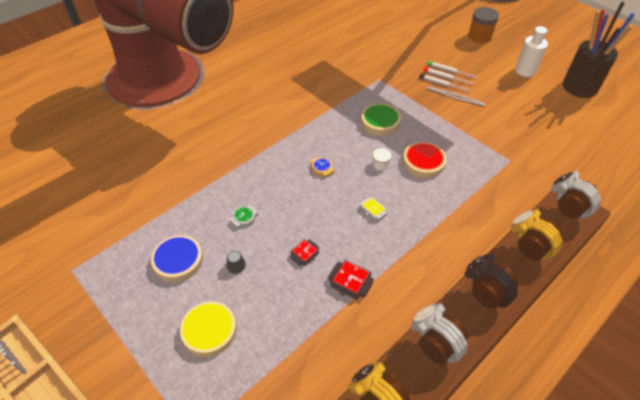

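The top view shows the red, green, yellow and blue cushions at (190,181), (170,256), (471,184) and (456,261). The watches are blue (272,251), yellow (277,175), green (375,257) and the small red one (360,185). The big red look-alike is at (350,136), the pot at (220,210) and the loupe at (415,219). The scene view agrees. Next I triangulate.

```bash
cat > h.py <<'E'
import cv2,numpy as np
from station import get_obs,optics,ctrl
from scipy.spatial.transform import Rotation as R
HUE={'red':[(0,6),(174,180)],'yellow':[(24,34)],'green':[(50,75)],'blue':[(112,128)]}
def blobs(im,c,amin=30):
    h=cv2.cvtColor(im,cv2.COLOR_RGB2HSV);m=0
    for a,b in HUE[c]: m=m|cv2.inRange(h,(a,150,50),(b,255,255))
    m=cv2.morphologyEx(m,cv2.MORPH_CLOSE,np.ones((5,5)))
    cs,_=cv2.findContours(m,cv2.RETR_EXTERNAL,cv2.CHAIN_APPROX_NONE)
    return sorted([(cv2.contourArea(k),k) for k in cs if cv2.contourArea(k)>amin],key=lambda t:-t[0])
def ray(m,u,v):
    T=m['cam_to_world'];d=T[:3,:3]@np.array([(u-m['cx'])/m['fx'],-(v-m['cy'])/m['fy'],-1]);return T[:3,3],d/np.linalg.norm(d)
def onz(m,u,v,z):
    o,d=ray(m,u,v);return o+d*(z-o[2])/d[2]
def tri(rs):
    A=0;b=0
    for o,d in rs:
        P=np.eye(3)-np.outer(d,d);A=A+P;b=b+P@o
    p=np.linalg.solve(A,b);return p,max(np.linalg.norm((np.eye(3)-np.outer(d,d))@(p-o)) for o,d in rs)
def cen(k):
    M=cv2.moments(k);return M['m10']/M['m00'],M['m01']/M['m00']
def getim(n,save=None):
    m=optics.camera_model(n);im=optics.get_image(n)
    if save: cv2.imwrite(save,im[:,:,::-1])
    return im,m
E
python3 - <<'E'
from h import *
S={}
for n in('top','scene'):
    im=cv2.imread(f'pics/{n}0.png')[:,:,::-1].copy();m=optics.camera_model(n)
    print(sorted(m))
    for c in HUE:
        for a,k in blobs(im,c):
            u,v=cen(k);print(n,c,a,np.round([u,v],1),onz(m,u,v,.017).round(3));S.setdefault((n,c),[]).append(ray(m,u,v))
for c in HUE:
    for r in S['top',c]:
        for s in S['scene',c]:
            p,e=tri([r,s])
            if e<.008: print(c,p.round(4),round(e,4))
w=optics.camera_model('wrist');o=get_obs()
Rt=R.from_rotvec(o['tool_rot']).as_matrix();T=w['cam_to_world']
print(w['fx'],w['cx'],w['cy']);print((Rt.T@T[:3,:3]).round(3),(Rt.T@(T[:3,3]-o['tool_pos'])).round(4),Rt.round(3))
E
```

```text
['cam_to_world', 'cx', 'cy', 'fx', 'fy']
top red 1138.5 [188.6 180.1] [0.609 0.249 0.017]
top red 492.0 [350. 135.] [ 0.702 -0.052  0.017]
top red 253.5 [359.7 184.1] [ 0.608 -0.071  0.017]
top red 34.5 [ 55.8 279.2] [0.421 0.477 0.017]
top yellow 1227.5 [471.7 183. ] [ 0.614 -0.274  0.017]
top yellow 195.5 [276.5 174.5] [0.623 0.084 0.017]
top green 1201.0 [168.8 255.6] [0.468 0.273 0.017]
top green 231.5 [375.7 256.8] [ 0.476 -0.1    0.017]
top blue 1332.0 [455.  261.3] [ 0.472 -0.239  0.017]
top blue 224.5 [271.3 250.6] [0.482 0.087 0.017]
['cam_to_world', 'cx', 'cy', 'fx', 'fy']
scene red 6087.5 [152.9  59. ] [-0.04   0.024  0.017]
scene red 703.0 [119.4  11.2] [-0.283  0.07   0.017]
scene red 694.5 [424.6 155.7] [0.605 0.249 0.017]
scene red 628.0 [350.7 276.6] [ 0.699 -0.053  0.017]
scene red 264.5 [304.5 250.2] [ 0.609 -0.074  0.017]
scene red 36.5 [599.9  20.8] [0.602 0.962 0.017]
scene yellow 1685.5 [206.9 326.1] [ 0.61  -0.275  0.017]
scene yellow 152.0 [373.1 206.5] [0.624 0.08  0.017]
scene green 468.0 [380.6 115.5] [0.464 0.272 0.017]
scene green 105.0 [243.  213.9] [ 0.476 -0.103  0.017]
scene blue 1050.5 [175.4 254.9] [ 0.468 -0.239  0.017]
scene blue 77.0 [321.6 164.3] [0.483 0.083 0.017]
red [0.6074 0.2462 0.0214] 0.0011
red [ 0.7005 -0.0529  0.0193] 0.0015
red [ 0.608  -0.0717  0.0138] 0.0011
yellow [ 0.6127 -0.2741  0.0199] 0.0012
yellow [0.6228 0.0832 0.0144] 0.0012
green [0.4676 0.2705 0.0207] 0.0013
green [ 0.4755 -0.1011  0.0153] 0.0015
blue [ 0.4713 -0.2389  0.0204] 0.0014
blue [0.4817 0.0863 0.0144] 0.0013
288.81751697039755 323.70043665698194 197.32991384256164
[[-0.001  0.944  0.329]
 [ 1.     0.001 -0.   ]
 [-0.     0.329 -0.944]] [ 8.510e-02 -1.000e-04 -1.729e-01] [[ 0.963  0.27  -0.   ]
 [ 0.27  -0.963  0.002]
 [ 0.    -0.002 -1.   ]]
```

```bash
cat >> h.py <<'E'
def st():
    o=get_obs();Rt=R.from_rotvec(o['tool_rot']).as_matrix()
    return o,Rt
def go(x,y,z,th=None):
    """print tool-frame shift (mm) to TCP target and turn about tool z so tool y axis lies at world angle th (mod pi)"""
    o,Rt=st();s=Rt.T@(np.array([x,y,z])-o['tool_pos'])*1000
    out=['shift',s.round(1).tolist(),'tilt',Rt[:2,2].round(4).tolist(),'tilt fix about tool x,y',[round(float((Rt.T@[0,0,-1])[1])*-1,4),round(float((Rt.T@[0,0,-1])[0]),4)]]
    if th is not None:
        d=th-np.arctan2(Rt[1,1],Rt[0,1]);d=(d+np.pi/2)%np.pi-np.pi/2;out+=['turn z',round(-d,4)]
    print(*out,'q6',round(o['q'][5],3),'t',round(o['t'],2),'pos',np.round(o['tool_pos'],4))
E
python3 -m pendant '[[[26.4,-23.8,2.4],[0,0,0],1],[[26.4,-23.8,2.4],[0,0,0],1],[[26.4,-23.8,2.4],[0,0,0],1],[[26.4,-23.8,2.4],[0,0,0],1],[[26.4,-23.8,2.4],[0,0,0],1],[[26.4,-23.8,2.4],[0,0,0],1],[[26.4,-23.8,2.4],[0,0,0],1],[[26.4,-23.8,2.4],[0,0,0],1],[[26.4,-23.8,2.4],[0,0,0],1],[[26.4,-23.8,2.4],[0,0,0],1]]'
python3 -m pendant '[[[26.4,-23.8,2.4],[0,0,0],1],[[26.4,-23.8,2.4],[0,0,0],1],[[26.4,-23.8,2.4],[0,0,0],1],[[26.4,-23.8,2.4],[0,0,0],1],[[26.4,-23.8,2.4],[0,0,0],1],[[26.4,-23.8,2.4],[0,0,0.091],1],[[26.4,-23.8,2.4],[0,0,0.091],1],[[26.4,-23.8,2.4],[0,0,0.091],1],[[26.4,-23.8,2.4],[0,0,0],1],[[26.4,-23.8,2.4],[0,0,0],1],[[0,0,0],[0,0,0],1],[[0,0,0],[0,0,0],1]]'
python3 - <<'E'
from h import *
go(.55,0,.15,np.pi/2)
im,m=getim('wrist','pics/w0.png')
E
```

```text
t: 0.93
tool_pos: [0.3592, -0.2994, 0.1749]
tool_rot: [-3.112, -0.428, 0.0]
contact_force: [0.5, -0.5, -1.1]
opening: 0.0855
grip_force: 0.0
t: 1.93
tool_pos: [0.5713, -0.0176, 0.1502]
tool_rot: [-3.141, -0.006, 0.004]
contact_force: [0.0, -0.3, -0.6]
opening: 0.0853
grip_force: 0.0
shift [-21.2, -17.7, 0.3] tilt [-0.0024, 0.0001] tilt fix about tool x,y [-0.0001, 0.0024] turn z 0.0035 q6 1.406 t 1.93 pos [ 0.5713 -0.0176  0.1502]
```

View pics/w0.png

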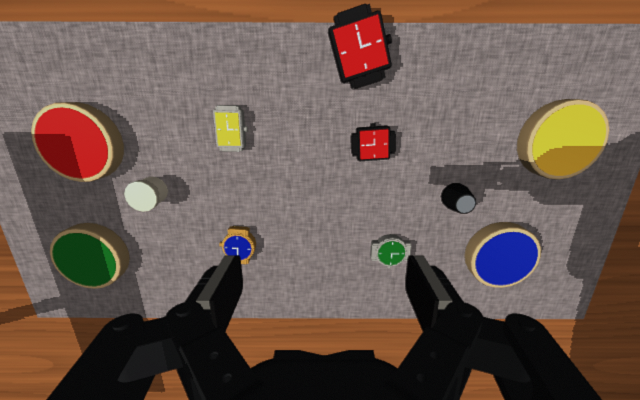

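The wrist view shows all four watches: yellow (230,129), red (374,143), blue (238,247) and green (391,252). I'll warp each one onto its link-top plane to read off yaw and centre.

```bash
cat >> h.py <<'E'
def ortho(im,m,x,y,z=.0115,half=.0375,n=300):
    """world-aligned patch: right = -y, up = +x"""
    w=[(x+half,y+half),(x+half,y-half),(x-half,y-half),(x-half,y+half)]
    T=np.linalg.inv(m['cam_to_world']);s=[]
    for a,b in w:
        p=T@[a,b,z,1];s.append((m['cx']-m['fx']*p[0]/p[2],m['cy']+m['fy']*p[1]/p[2]))
    H=cv2.getPerspectiveTransform(np.float32(s),np.float32([(0,0),(n,0),(n,n),(0,n)]))
    return cv2.warpPerspective(im,H,(n,n),flags=cv2.INTER_CUBIC)
W={'red':(.608,-.0717),'yellow':(.6228,.0832),'green':(.4755,-.1011),'blue':(.4817,.0863)}
E
cat > mos.py <<'E'
from h import *
im,m=getim('wrist')
ps=[]
for c in W:
    p=ortho(im,m,*W[c]);
    for i in range(0,300,40): cv2.line(p,(i,0),(i,5),(255,255,255),1);cv2.line(p,(0,i),(5,i),(255,255,255),1)
    cv2.drawMarker(p,(150,150),(255,0,255),0,8,1)
    ps.append(p)
    for a,k in blobs(im,c,60):
        q=onz(m,*cen(k),.014)
        if np.hypot(q[0]-W[c][0],q[1]-W[c][1])<.03: print(c,q.round(4))
cv2.imwrite('pics/mos0.png',np.vstack([np.hstack(ps[:2]),np.hstack(ps[2:])])[:,:,::-1])
E
python3 mos.py
```

```text
red [ 0.6091 -0.0708  0.014 ]
yellow [0.6244 0.0833 0.014 ]
green [ 0.4774 -0.0999  0.014 ]
blue [0.4849 0.0864 0.014 ]
```

View pics/mos0.png

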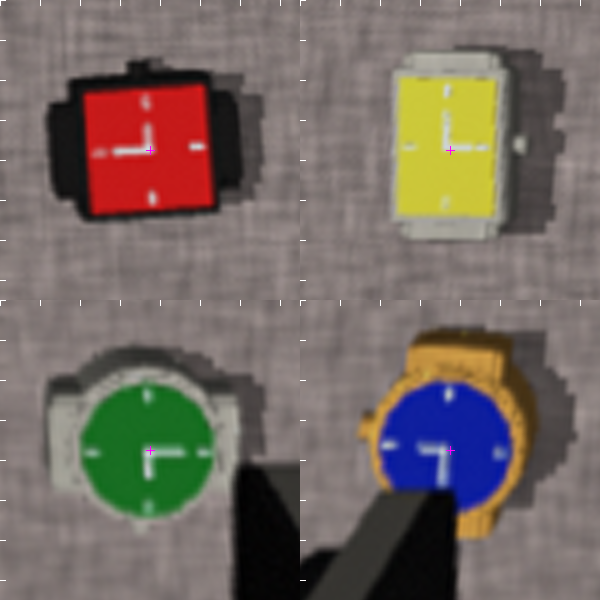

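Read from the warped crops, the link axes (world angle of the watch y line) are red ≈ 1.628, green ≈ 1.571, yellow ≈ 0 and blue ≈ −0.08. I'll start with green, hovering low and checking the fingertips.

```bash
python3 -m pendant '[[[-23.6,20.7,15],[0,0,0],1],[[-23.6,20.7,15],[0,0,0],1],[[-23.6,20.7,15],[0,0,0],1],[[-23.6,20.7,15],[0,0,0],1],[[0,0,20],[0,0,0],1],[[0,0,20],[0,0,0],1],[[0,0,10],[0,0,0],1],[[0,0,0],[0,0,0],1],[[0,0,0],[0,0,0],1]]' 30
python3 - <<'E'
from h import *
go(.477,-.1003,.03,np.pi/2)
a,m=getim('wrist');b,_=getim('scene')
for k in blobs(a,'green',60)[:2]: print(k[0],cen(k[1]),onz(m,*cen(k[1]),.014).round(4))
b=cv2.resize(b[130:290,140:380],None,fx=2.2,fy=2.2)
cv2.imwrite('pics/g1.png',np.vstack([cv2.resize(a[100:340,120:520],(528,240)),b[:,:528]])[:,:,::-1])
E
```

```text
t: 2.78
tool_pos: [0.4764, -0.1021, 0.0415]
tool_rot: [-3.141, -0.0, 0.001]
contact_force: [-0.2, 0.9, 0.5]
opening: 0.0851
grip_force: 0.0
shift [0.6, -1.8, 11.5] tilt [-0.0005, 0.0001] tilt fix about tool x,y [-0.0001, 0.0005] turn z 0.0001 q6 1.207 t 2.78 pos [ 0.4764 -0.1021  0.0415]
1254.5 (321.62282449847214, 215.59093928523978) [ 0.4773 -0.1004  0.014 ]
```

View pics/g1.png

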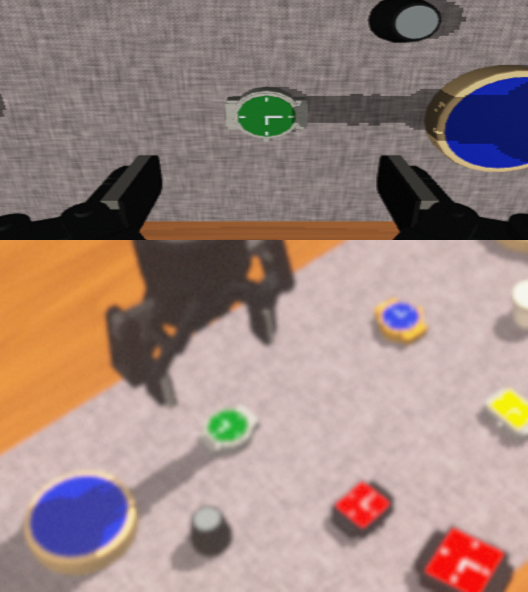

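```bash
python3 - <<'E'
from h import *
w=optics.camera_model('wrist');s=optics.camera_model('scene')
for a,b in (((243,255),(262,175)),((407,258),(217,204))):
    print(tri([ray(w,*a),ray(s,*b)]))
T=np.linalg.inv(s['cam_to_world'])
for z in (.0415,.0545,.08,.09):
  for y in (-.102+.0425,-.102-.0425):
    p=T@[.4764,y,z,1];print(z,s['cx']-s['fx']*p[0]/p[2],s['cy']+s['fy']*p[1]/p[2])
E
```

```text
(array([ 0.51046262, -0.07397028,  0.1272216 ]), np.float64(0.0002599370211430687))
(array([ 0.47967284, -0.14691407,  0.08304318]), np.float64(0.0028762863794613135))
0.0415 260.8691448407623 192.65131151859342
0.0415 222.14877293071373 218.45034790578495
0.0545 260.1890332992499 187.93484051639314
0.0545 220.97660949965717 213.83817654767282
0.08 258.8086788892216 178.362290794357
0.08 218.59405386313148 204.46341311900372
0.09 258.2498869111125 174.48715267340606
0.09 217.62820459615295 200.6630366464187
```

Triangulation puts the open fingertips about 43 mm behind the reported TCP, not the expected 13 mm or so. I'll partly close in the air and look again.

```bash
python3 -m pendant '[[[0.6,-1.8,0],[0,0,0],0.58],[[0,0,0],[0,0,0],0.58],[[0,0,0],[0,0,0],0.58],[[0,0,0],[0,0,0],0.58],[[0,0,0],[0,0,0],0.58],[[0,0,0],[0,0,0],0.58]]' 30
python3 - <<'E'
from h import *
go(.4772,-.1004,.03,np.pi/2)
a,m=getim('wrist');b,s=getim('scene')
for k in blobs(a,'green',60)[:2]: print(k[0],cen(k[1]),onz(m,*cen(k[1]),.014).round(4))
b=cv2.resize(b[130:250,160:340],None,fx=3,fy=3)
cv2.imwrite('pics/g2.png',np.vstack([cv2.resize(a[180:300,230:410],(540,360)),b])[:600,:,::-1])
E
```

```text
t: 3.38
tool_pos: [0.4775, -0.0999, 0.0414]
tool_rot: [3.142, 0.001, -0.0]
contact_force: [1.0, 0.0, -0.4]
opening: 0.0495
grip_force: 0.0
shift [-0.3, 0.5, 11.4] tilt [-0.0, -0.0] tilt fix about tool x,y [0.0, 0.0] turn z 0.0009 q6 1.211 t 3.38 pos [ 0.4775 -0.0999  0.0414]
1249.0 (324.48638911128904, 216.96156925540433) [ 0.4773 -0.1004  0.014 ]
```

View pics/g2.png

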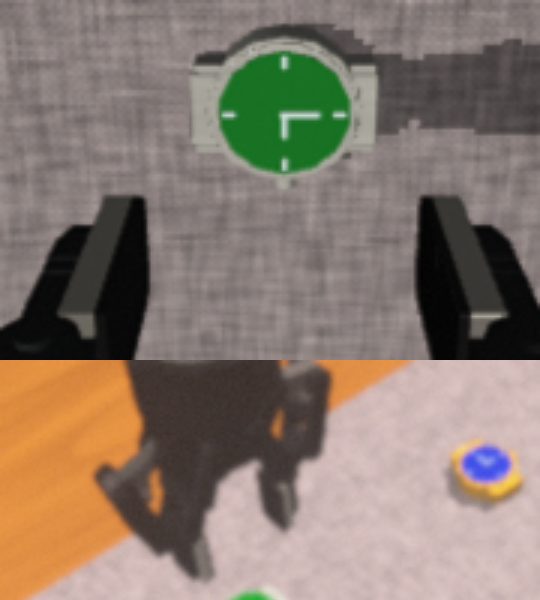

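The tips still measure about 30–38 mm behind the reported TCP. I'll descend a bit at 0.75 opening, then compare with the watch and the contact force.

```bash
python3 -m pendant '[[[-0.3,0.5,0],[0,0,0],0.75],[[0,0,0],[0,0,0],0.75],[[0,0,0],[0,0,0],0.75],[[0,0,10],[0,0,0],0.75],[[0,0,10],[0,0,0],0.75],[[0,0,10],[0,0,0],0.75],[[0,0,6],[0,0,0],0.75],[[0,0,0],[0,0,0],0.75],[[0,0,0],[0,0,0],0.75]]' 30
python3 - <<'E'
from h import *
go(.4773,-.1004,.0,np.pi/2)
a,m=getim('wrist');b,s=getim('scene')
for k in blobs(a,'green',60)[:2]: print(k[0],cen(k[1]),onz(m,*cen(k[1]),.014).round(4))
b=cv2.resize(b[150:250,160:340],None,fx=3,fy=3)
cv2.imwrite('pics/g3.png',np.vstack([cv2.resize(a[160:260,230:410],(540,300)),b])[:600,:,::-1])
E
```

```text
t: 4.23
tool_pos: [0.4764, -0.1002, 0.0044]
tool_rot: [-3.141, -0.001, 0.003]
contact_force: [0.3, -0.1, 0.5]
opening: 0.064
grip_force: 0.0
shift [0.9, 0.2, 4.4] tilt [-0.002, 0.0007] tilt fix about tool x,y [-0.0007, 0.002] turn z 0.0008 q6 1.21 t 4.23 pos [ 0.4764 -0.1002  0.0044]
1760.5 (324.11123733787747, 238.09732083688345) [ 0.4776 -0.1003  0.014 ]
```

View pics/g3.png

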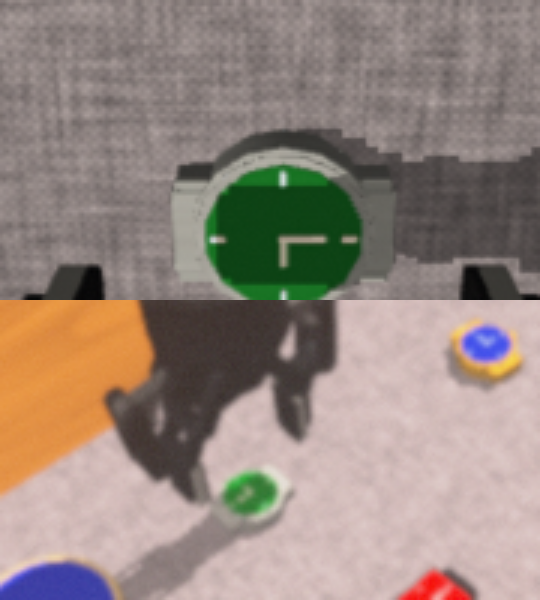

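Wrist and scene images agree: the physical tips are about 32 mm above the reported TCP, around z ≈ 0.036, with no contact force. I'll creep down in small, force-checked steps.

```bash
python3 -m pendant '[[[0.9,0.2,2],[0,0,0],0.75],[[0,0,2],[0,0,0],0.75],[[0,0,2],[0,0,0],0.75],[[0,0,0],[0,0,0],0.75]]' 30
```

```text
t: 4.67
tool_pos: [0.4778, -0.1006, -0.0009]
tool_rot: [-3.141, -0.001, 0.001]
contact_force: [0.6, 0.6, 0.5]
opening: 0.0638
grip_force: 0.0
```

```bash
python3 - <<'E'
from h import *
a,m=getim('wrist','pics/g4.png')
E
```

```text
(no output)
```

No contact at TCP z = −1 mm, so I go on down in small steps.

```bash
python3 -m pendant '[[[0,0,3],[0,0,0],0.75],[[0,0,3],[0,0,0],0.75],[[0,0,3],[0,0,0],0.75],[[0,0,0],[0,0,0],0.75],[[0,0,0],[0,0,0],0.75]]' 30
python3 - <<'E'
from h import *
a,m=getim('wrist');b,s=getim('scene')
for k in blobs(a,'green',60)[:2]: print(k[0],cen(k[1]),onz(m,*cen(k[1]),.014).round(4))
b=cv2.resize(b[170:250,180:300],None,fx=4,fy=4,interpolation=cv2.INTER_CUBIC)
cv2.imwrite('pics/g5.png',np.vstack([cv2.resize(a[190:290,240:400],(480,280)),b])[:600,:,::-1])
E
```

```text
t: 5.13
tool_pos: [0.4777, -0.1005, -0.01]
tool_rot: [-3.141, -0.001, 0.001]
contact_force: [-0.2, 0.1, 0.7]
opening: 0.0638
grip_force: 0.0
2026.0 (323.498766041461, 251.23469891411648) [ 0.4777 -0.1003  0.014 ]
```

View pics/g5.png

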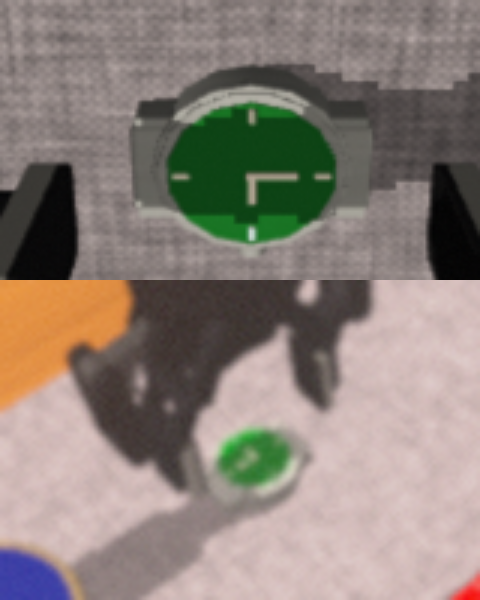

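```bash
python3 -m pendant '[[[0,0,3],[0,0,0],0.75],[[0,0,3],[0,0,0],0.75],[[0,0,3],[0,0,0],0.75],[[0,0,0],[0,0,0],0.75]]' 30
python3 -m pendant '[[[0,0,2],[0,0,0],0.75],[[0,0,2],[0,0,0],0.75],[[0,0,0],[0,0,0],0.75],[[0,0,0],[0,0,0],0.75]]' 30
python3 - <<'E'
from h import *
a,m=getim('wrist');b,s=getim('scene')
b=cv2.resize(b[170:250,180:300],None,fx=4,fy=4,interpolation=cv2.INTER_CUBIC)
cv2.imwrite('pics/g6.png',np.vstack([cv2.resize(a[210:310,240:400],(480,280)),b])[:600,:,::-1])
E
```

```text
t: 5.57
tool_pos: [0.4774, -0.1004, -0.0195]
tool_rot: [-3.141, -0.001, 0.002]
contact_force: [-1.0, -0.8, -0.5]
opening: 0.0641
grip_force: 0.0
t: 5.9
tool_pos: [0.4779, -0.1006, -0.0228]
tool_rot: [-3.141, -0.001, 0.001]
contact_force: [-0.1, -1.0, 0.1]
opening: 0.0643
grip_force: 0.0
```

View pics/g6.png

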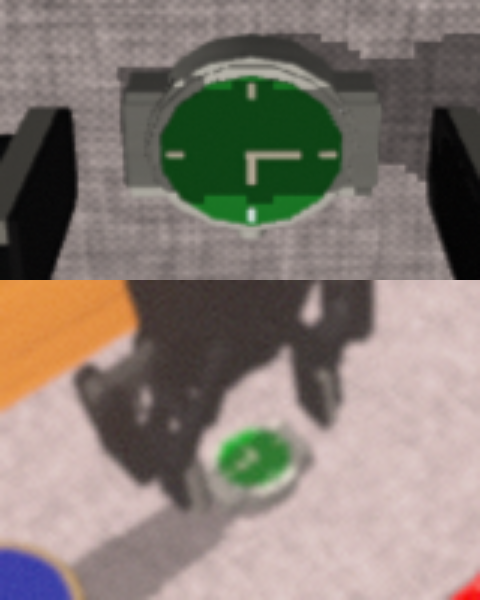

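```bash
python3 -m pendant '[[[0,0,1],[0,0,0],0.6],[[0,0,1],[0,0,0],0.5],[[0,0,0],[0,0,0],0.5],[[0,0,0],[0,0,0],0.4],[[0,0,0],[0,0,0],0.4],[[0,0,0],[0,0,0],0.4],[[0,0,0],[0,0,0],0.4]]' 35
python3 - <<'E'
from h import *
a,m=getim('wrist');b,s=getim('scene')
k=blobs(a,'green',60)[0]; print(k[0],cen(k[1]),onz(m,*cen(k[1]),.014).round(4))
T=np.linalg.inv(optics.camera_model('wrist')['cam_to_world'])
b=cv2.resize(b[170:250,180:300],None,fx=4,fy=4,interpolation=cv2.INTER_CUBIC)
cv2.imwrite('pics/g7.png',np.vstack([cv2.resize(a[210:310,240:400],(480,280)),b])[:600,:,::-1])
E
```

```text
t: 6.58
tool_pos: [0.4784, -0.1007, -0.0234]
tool_rot: [-3.141, -0.001, 0.0]
contact_force: [-3.3, 1.3, 6.9]
opening: 0.045
grip_force: 34.5
2341.0 (323.7621386871707, 264.6422469030329) [ 0.4778 -0.1006  0.014 ]
```

View pics/g7.png

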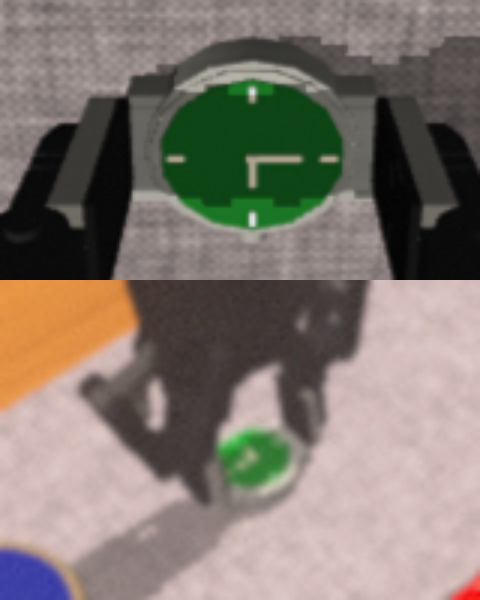

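It is gripped (34 N) with the tips lightly on the mat. I'll lift gently and check.

```bash
python3 -m pendant '[[[0,0,-2],[0,0,0],0.4],[[0,0,-4],[0,0,0],0.4],[[0,0,-8],[0,0,0],0.4],[[0,0,-12],[0,0,0],0.4],[[0,0,-15],[0,0,0],0.4],[[0,0,-15],[0,0,0],0.4],[[0,0,-15],[0,0,0],0.4],[[0,0,0],[0,0,0],0.4],[[0,0,0],[0,0,0],0.4]]' 35
python3 - <<'E'
from h import *
a,m=getim('wrist','pics/g8.png')
o,_=st();print(o['grip_force'],o['contact_force'])
k=blobs(a,'green',300); 
for k in k: print(k[0],cen(k[1]))
for n in('top','scene'):
    im,mm=getim(n,f'pics/{n}8.png')
    for k in blobs(im,'green',20): print(n,k[0],np.round(cen(k[1]),1))
go(.4676,.2705,.05,np.pi/2)
E
```

```text
t: 7.43
tool_pos: [0.4793, -0.1012, 0.0481]
tool_rot: [3.14, 0.001, 0.005]
contact_force: [-0.2, -0.3, -0.1]
opening: 0.0342
grip_force: 0.0
0.0 [-0.19211851  0.03539852 -0.29435565]
1171.0 (329.1152860802733, 216.81269570167947)
top 1200.0 [168.8 255.6]
top 27.0 [ 41.3 283.7]
scene 469.5 [380.4 115.6]
scene 114.5 [240.7 215.3]
shift [-9.4, -370.9, -4.3] tilt [-0.0015, 0.0006] tilt fix about tool x,y [-0.0006, 0.0015] turn z 0.0008 q6 1.21 t 7.58 pos [ 0.4773 -0.1004  0.0455]
```

The grip slipped off. The opening was 45 mm, less than the 48 mm across the links, so the tips were only on the links' upper edges. The image-based tip offset of about 32 mm was right, and I need roughly 8 mm lower. First I re-measure the watch.

```bash
python3 -m pendant '[[[0,0,-10],[0,0,0],0.75],[[0,0,-10],[0,0,0],0.75],[[0,0,0],[0,0,0],0.75],[[0,0,0],[0,0,0],0.75],[[0,0,0],[0,0,0],0.75]]' 35
python3 - <<'E'
from h import *
a,m=getim('wrist','pics/g9.png');b,s=getim('scene','pics/s9.png')
o,_=st();print(o['tool_pos'],o['opening'])
k=blobs(a,'green',300)[0];
for kk in blobs(a,'green',300): print(kk[0],cen(kk[1]),cv2.fitEllipse(kk[1]))
ks=blobs(b,'green',20)[-1]
print(tri([ray(m,*cen(k[1])),ray(s,*cen(ks[1]))]),onz(m,*cen(k[1]),.014))
P=[ortho(a,m,.4773,-.1004,n=400),ortho(a,m,*W['blue'],n=400)]
cv2.imwrite('pics/o9.png',np.hstack(P)[:,:,::-1])
E
```

```text
t: 8.0
tool_pos: [0.4782, -0.1007, 0.0666]
tool_rot: [3.141, 0.001, 0.001]
contact_force: [1.1, -0.2, 0.1]
opening: 0.0639
grip_force: 0.0
[ 0.477819   -0.10058703  0.06608966] 0.06444723523408184
1013.5 (329.33612892616344, 206.99490215425092) ((329.33740234375, 206.9973907470703), (34.46731185913086, 37.49637985229492), 87.68377685546875)
(array([ 0.4753268 , -0.1062202 ,  0.01482002]), np.float64(0.001479746728675715)) [ 0.47629236 -0.10535697  0.014     ]
```

View pics/o9.png

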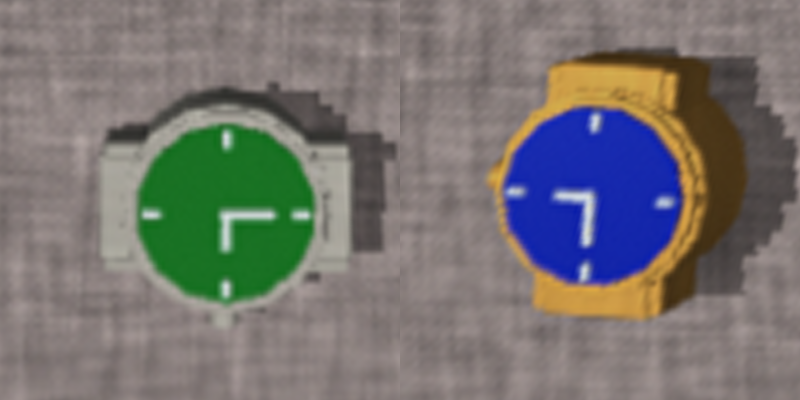

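The green watch lies flat, about 5 mm off in y, at (.4763, −.1054), with the same yaw. The blue link axis is −0.073. I'm regrasping lower.

```bash
python3 -m pendant '[[[-1.5,4.8,16],[0,0,0],0.75],[[0,0,20],[0,0,0],0.75],[[0,0,20],[0,0,0],0.75],[[0,0,15],[0,0,0],0.75],[[0,0,8],[0,0,0],0.75],[[0,0,5],[0,0,0],0.75],[[0,0,5],[0,0,0],0.75],[[0,0,0],[0,0,0],0.75]]' 60
python3 -m pendant '[[[0,0,2],[0,0,0],0.75],[[0,0,2],[0,0,0],0.75],[[0,0,1],[0,0,0],0.75],[[0,0,0],[0,0,0],0.75],[[0,0,0],[0,0,0],0.75]]'
python3 - <<'E'
from h import *
go(.4763,-.1054,-.029,np.pi/2)
E
```

```text
t: 8.77
tool_pos: [0.4764, -0.1054, -0.023]
tool_rot: [-3.141, -0.001, 0.001]
contact_force: [0.3, -0.7, 1.1]
opening: 0.0641
grip_force: 0.0
t: 9.18
tool_pos: [0.4768, -0.1056, -0.0273]
tool_rot: [3.141, 0.001, 0.001]
contact_force: [0.0, -1.1, 0.3]
opening: 0.0642
grip_force: 0.0
shift [-0.5, -0.2, 1.7] tilt [0.0004, -0.0002] tilt fix about tool x,y [0.0002, -0.0004] turn z 0.0008 q6 1.2 t 9.18 pos [ 0.4768 -0.1056 -0.0273]
```

```bash
python3 -m pendant '[[[0,0,1.5],[0,0,0],0.75],[[0,0,1],[0,0,0],0.65],[[0,0,0],[0,0,0],0.6],[[0,0,0],[0,0,0],0.5],[[0,0,0],[0,0,0],0.5],[[0,0,0],[0,0,0],0.5],[[0,0,0],[0,0,0],0.5]]' 50
```

```text
t: 9.77
tool_pos: [0.4769, -0.1056, -0.0298]
tool_rot: [3.141, 0.001, 0.001]
contact_force: [-0.2, -0.3, 2.1]
opening: 0.0466
grip_force: 51.5
```

Now 46.6 mm at 50 N and still no bench contact. I'll reopen slightly and go 2.5 mm lower before lifting.

```bash
python3 -m pendant '[[[0,0,0],[0,0,0],0.65],[[0,0,0],[0,0,0],0.65],[[0,0,1.5],[0,0,0],0.65],[[0,0,1],[0,0,0],0.65],[[0,0,0],[0,0,0],0.65],[[0,0,0],[0,0,0],0.65]]' 50
python3 -m pendant '[[[0,0,0],[0,0,0],0.5],[[0,0,0],[0,0,0],0.5],[[0,0,0],[0,0,0],0.5],[[0,0,0],[0,0,0],0.5],[[0,0,0],[0,0,0],0.5]]' 50
```

```text
t: 10.27
tool_pos: [0.4763, -0.1054, -0.0329]
tool_rot: [-3.141, -0.001, 0.001]
contact_force: [-0.1, 0.3, -0.3]
opening: 0.0555
grip_force: 0.0
t: 10.68
tool_pos: [0.4769, -0.1056, -0.0323]
tool_rot: [3.141, 0.001, 0.001]
contact_force: [-0.4, -0.5, 1.8]
opening: 0.0466
grip_force: 51.7
```

The opening is the same at both heights, so the pads are on the flat faces. Short test lift.

```bash
python3 -m pendant '[[[0,0,-1.5],[0,0,0],0.5],[[0,0,-1.5],[0,0,0],0.5],[[0,0,0],[0,0,0],0.5],[[0,0,0],[0,0,0],0.5]]' 60
python3 - <<'E'
from h import *
def f():
    a,m=getim('wrist');k=blobs(a,'green',300)[0];print(k[0],np.round(cen(k[1]),2),cv2.fitEllipse(k[1])[1])
f()
E
python3 -m pendant '[[[0,0,-3],[0,0,0],0.5],[[0,0,-3],[0,0,0],0.5],[[0,0,0],[0,0,0],0.5]]' 60
python3 - <<'E'
from h import *
a,m=getim('wrist');k=blobs(a,'green',300)[0];print(k[0],np.round(cen(k[1]),2),cv2.fitEllipse(k[1])[1])
E
```

```text
t: 11.02
tool_pos: [0.4763, -0.1054, -0.0298]
tool_rot: [-3.141, -0.001, 0.001]
contact_force: [-0.1, -0.6, -0.6]
opening: 0.0461
grip_force: 61.7
2609.0 [323.82 271.57] (53.1788215637207, 62.51280212402344)
t: 11.32
tool_pos: [0.4771, -0.1057, -0.0228]
tool_rot: [3.141, 0.001, 0.002]
contact_force: [-0.6, -0.6, -0.6]
opening: 0.0459
grip_force: 61.7
2608.0 [323.82 271.57] (53.17827224731445, 62.486656188964844)
```

Held: the dial stays fixed in the wrist view while lifting. Next I refine the cushion centres from the earlier wrist picture.

```bash
python3 - <<'E'
from h import *
o,Rt=st();w=optics.camera_model('wrist');T=w['cam_to_world']
X=np.eye(4);X[:3,:3]=Rt;X[:3,3]=o['tool_pos'];E=np.linalg.inv(X)@T
X[:3,:3]=R.from_rotvec([-3.141,-.006,.004]).as_matrix();X[:3,3]=[.5713,-.0176,.1502];w['cam_to_world']=X@E
im=cv2.imread('pics/w0.png')[:,:,::-1].copy()
for c in HUE:
    for a,k in blobs(im,c,100): u,v=cv2.fitEllipse(k)[0];print(c,a,onz(w,u,v,.02 if a>1700 else .014).round(4))
t=optics.camera_model('top');print('pot,loupe',onz(t,220,210,.028),onz(t,415,219,.03))
go(.468,.271,.02,np.pi/2)
E
```

```text
red 3782.5 [0.6103 0.2462 0.02  ]
red 2347.5 [ 0.7016 -0.0519  0.02  ]
red 816.5 [ 0.6092 -0.0705  0.014 ]
yellow 2478.5 [ 0.6245 -0.2702  0.02  ]
yellow 659.0 [0.6247 0.0833 0.014 ]
green 2383.5 [0.4711 0.2704 0.02  ]
green 425.5 [ 0.4775 -0.0998  0.014 ]
blue 2391.5 [ 0.4741 -0.2368  0.02  ]
blue 422.0 [0.4848 0.0863 0.014 ]
pot,loupe [0.55230601 0.18244016 0.028     ] [ 0.54385569 -0.16751364  0.03      ]
shift [-8.7, -376.6, -43.2] tilt [0.0011, -0.0004] tilt fix about tool x,y [0.0004, -0.0011] turn z 0.0008 q6 1.2 t 11.37 pos [ 0.477  -0.1057 -0.023 ]
```

```bash
python3 -m pendant '[[[0,0,-15],[0,0,0],0.5],[[0,0,-20],[0,0,0],0.5],[[0,-10,-20],[0,0,0],0.5],[[-1,-20,0],[0,0,0],0.5],[[-1,-34,0],[0,0,0],0.5],[[-1,-34,0],[0,0,0],0.5],[[-1,-34,0],[0,0,0],0.5],[[-1,-34,0],[0,0,0],0.5],[[-1,-34,0],[0,0,0],0.5],[[-1,-34,0],[0,0,0],0.5],[[-1,-34,0],[0,0,0],0.5]]' 60
python3 -m pendant '[[[0,-34,0],[0,0,0],0.5],[[0,-34,0],[0,0,0],0.5],[[0,-25,0],[0,0,0],0.5],[[0,-13,0],[0,0,0],0.5],[[0,0,0],[0,0,0],0.5],[[0,0,0],[0,0,0],0.5]]' 60
python3 - <<'E'
from h import *
go(.4695,.2705,-.006,np.pi/2)
a,m=getim('wrist','pics/c1.png')
for k in blobs(a,'green',300): print(k[0],np.round(cen(k[1]),2),cv2.fitEllipse(k[1])[:2],onz(m,*cv2.fitEllipse(k[1])[0],.02).round(4))
E
```

```text
t: 12.28
tool_pos: [0.468, 0.1642, 0.0316]
tool_rot: [-3.142, -0.001, -0.001]
contact_force: [1.0, 0.2, -0.5]
opening: 0.046
grip_force: 61.8
t: 12.78
tool_pos: [0.4681, 0.2684, 0.0312]
tool_rot: [3.141, 0.003, -0.001]
contact_force: [-0.0, -0.5, -0.8]
opening: 0.0462
grip_force: 61.8
shift [1.4, -2.1, 37.2] tilt [-0.0004, -0.0008] tilt fix about tool x,y [0.0008, 0.0004] turn z 0.002 q6 1.952 t 12.78 pos [0.4681 0.2684 0.0312]
5182.0 [318.62 208.51] ((318.7080078125, 210.4794921875), (70.9399185180664, 110.11398315429688)) [0.4796 0.2719 0.02  ]
2608.0 [323.83 271.57] ((323.83514404296875, 271.57220458984375), (53.18545913696289, 62.47834014892578)) [0.4308 0.2683 0.02  ]
```

```bash
python3 -m pendant '[[[1.4,-2.5,8],[0,0,0],0.5],[[0,0,12],[0,0,0],0.5],[[0,0,10],[0,0,0],0.5],[[0,0,5],[0,0,0],0.5],[[0,0,2.5],[0,0,0],0.5],[[0,0,1.5],[0,0,0],0.5],[[0,0,1.5],[0,0,0],0.5],[[0,0,1],[0,0,0],0.5],[[0,0,0],[0,0,0],0.5],[[0,0,0],[0,0,0],0.5]]' 60
python3 -m pendant '[[[0,0,0.7],[0,0,0],0.5],[[0,0,0],[0,0,0],0.5],[[0,0,0],[0,0,0],0.5]]' 60
python3 - <<'E'
from h import *
go(.4695,.271,-.0123,np.pi/2)
E
```

```text
t: 13.67
tool_pos: [0.47, 0.2712, -0.0097]
tool_rot: [-3.141, -0.001, -0.001]
contact_force: [-0.3, 0.1, 0.0]
opening: 0.0462
grip_force: 61.9
t: 13.92
tool_pos: [0.4697, 0.2711, -0.0107]
tool_rot: [-3.141, -0.001, -0.0]
contact_force: [-0.7, -0.7, -0.6]
opening: 0.0458
grip_force: 61.9
shift [-0.2, 0.1, 1.6] tilt [0.0002, 0.0001] tilt fix about tool x,y [-0.0001, -0.0002] turn z 0.0009 q6 1.956 t 13.92 pos [ 0.4697  0.2711 -0.0107]
```

```bash
for i in 1 2 3; do :; done; python3 -m pendant '[[[0,0,0.7],[0,0,0],0.5],[[0,0,0],[0,0,0],0.5]]' | sed -n '2p;4p'
python3 -m pendant '[[[0,0,0.5],[0,0,0],0.5],[[0,0,0],[0,0,0],0.5]]'| sed -n '2p;4p'
python3 -m pendant '[[[0,0,0.5],[0,0,0],0.5],[[0,0,0],[0,0,0],0.5]]'| sed -n '2p;4p'
```

```text
tool_pos: [0.4696, 0.271, -0.0116]
contact_force: [-0.7, -0.5, -0.5]
tool_pos: [0.4696, 0.271, -0.0121]
contact_force: [-0.4, 0.2, -1.7]
tool_pos: [0.4697, 0.271, -0.0122]
contact_force: [-1.1, -0.8, 1.9]
```

Contact begins right at the predicted height. One more 0.4 mm, then release slowly and retreat.

```bash
python3 -m pendant '[[[0,0,0.4],[0,0,0],0.5],[[0,0,0],[0,0,0],0.5]]'| sed -n '2p;4p'
python3 -m pendant '[[[0,0,0],[0,0,0],0.56],[[0,0,0],[0,0,0],0.6],[[0,0,0],[0,0,0],0.65],[[0,0,0],[0,0,0],0.72],[[0,0,0],[0,0,0],0.75],[[0,0,-5],[0,0,0],0.75],[[0,0,-15],[0,0,0],0.75],[[0,0,-25],[0,0,0],0.75],[[0,0,-30],[0,0,0],0.75],[[0,0,0],[0,0,0],0.75],[[0,0,0],[0,0,0],0.75]]' 60
python3 - <<'E'
from h import *
a,m=getim('wrist','pics/c2.png');b,s=getim('scene')
K=blobs(a,'green',200)
for k in K: print(k[0],cv2.fitEllipse(k[1]),onz(m,*cen(k[1]),.034).round(4),onz(m,*cv2.fitEllipse(k[1])[0],.02).round(4))
go(.6092,-.0707,.055,1.628)
E
```

```text
tool_pos: [0.4697, 0.271, -0.0123]
contact_force: [-2.0, 0.0, 5.3]
t: 15.5
tool_pos: [0.4717, 0.2719, 0.0651]
tool_rot: [-3.139, -0.001, -0.008]
contact_force: [-0.7, 0.1, 0.4]
opening: 0.0638
grip_force: 0.0
5693.5 ((324.2497863769531, 208.97796630859375), (82.1960220336914, 88.21371459960938), 90.32568359375) [0.4766 0.2716 0.034 ] [0.4712 0.2716 0.02  ]
shift [139.7, 341.7, 6.7] tilt [-0.0007, -0.0002] tilt fix about tool x,y [0.0002, 0.0007] turn z -0.0564 q6 1.956 t 15.6 pos [0.4692 0.2708 0.0617]
```

Green is set down. On to red.

```bash
python3 -m pendant '[[[14,34.2,0],[0,0,0],0.75],[[14,34.2,0],[0,0,0],0.75],[[14,34.2,0],[0,0,0],0.75],[[14,34.2,0],[0,0,0],0.75],[[14,34.2,0],[0,0,0],0.75],[[14,34.2,0],[0,0,0],0.75],[[14,34.2,0],[0,0,0],0.75],[[14,34.2,0],[0,0,0],0.75],[[14,34.2,0],[0,0,0],0.75],[[14,34.2,0],[0,0,0],0.75],[[0,0,0],[0,0,-0.056],0.75],[[0,0,0],[0,0,0],0.75]]' 60
cat > look.py <<'E'
from h import *
import sys
c=sys.argv[1];x,y=map(float,sys.argv[2:4]);zd=float(sys.argv[4])
a,m=getim('wrist',f'pics/look_{c}.png')
for A,k in blobs(a,c,200):
    q=onz(m,*cen(k),zd)
    if np.hypot(q[0]-x,q[1]-y)<.04:
        p=np.array([onz(m,*t[0],zd)[:2] for t in k]);r=cv2.minAreaRect((p*1000).astype(np.float32))
        print(A,q.round(4),'rect',np.round(r[0],1),np.round(r[1],1),'angle',round(np.radians(r[2]),3));go(q[0],q[1],-.0325,float(sys.argv[5]))
E
python3 look.py red .6092 -.0707 .014 1.628
```

```text
t: 16.6
tool_pos: [0.6091, -0.0726, 0.0601]
tool_rot: [-3.139, -0.086, 0.005]
contact_force: [-0.9, -0.3, -0.6]
opening: 0.0638
grip_force: 0.0
1292.5 [ 0.6097 -0.0712  0.014 ] rect [609.3 -71. ] [30.7 31.4] angle 0.086
shift [1.3, 0.1, 92.5] tilt [-0.0036, 0.0012] tilt fix about tool x,y [-0.0013, 0.0035] turn z -0.0029 q6 1.278 t 16.65 pos [ 0.6087 -0.0713  0.06  ]
```

```bash
python3 -m pendant '[[[0.6,0,15],[0,0,-0.025],0.75],[[0,0,20],[0,0,0],0.75],[[0,0,20],[0,0,0],0.75],[[0,0,14],[0,0,0],0.75],[[0,0,8],[0,0,0],0.75],[[0,0,5],[0,0,0],0.75],[[0,0,4],[0,0,0],0.75],[[0,0,0],[0,0,0],0.75]]' 50
python3 -m pendant '[[[0,0,3],[0,0,0],0.7],[[0,0,2],[0,0,0],0.65],[[0,0,1],[0,0,0],0.65],[[0,0,0],[0,0,0],0.65],[[0,0,0],[0,0,0],0.65]]'
python3 - <<'E'
from h import *
go(.6095,-.071,-.0325,1.65)
E
```

```text
t: 17.32
tool_pos: [0.6104, -0.0706, -0.0242]
tool_rot: [-3.139, -0.129, 0.001]
contact_force: [-0.2, 1.0, -0.1]
opening: 0.0637
grip_force: 0.0
t: 17.73
tool_pos: [0.6107, -0.0709, -0.0296]
tool_rot: [3.139, 0.128, 0.001]
contact_force: [0.3, 0.1, 0.3]
opening: 0.0556
grip_force: 0.0
shift [-1.2, -0.0, 2.9] tilt [0.0004, -0.0001] tilt fix about tool x,y [0.0001, -0.0004] turn z 0.0025 q6 1.253 t 17.73 pos [ 0.6107 -0.0709 -0.0296]
```

```bash
python3 -m pendant '[[[-0.8,0,2],[0,0,0],0.65],[[0,0,0.8],[0,0,0],0.65],[[0,0,0],[0,0,0],0.6],[[0,0,0],[0,0,0],0.5],[[0,0,0],[0,0,0],0.5],[[0,0,0],[0,0,0],0.5],[[0,0,0],[0,0,0],0.5],[[0,0,0],[0,0,0],0.5]]' 50
python3 -m pendant '[[[0,0,-1.5],[0,0,0],0.5],[[0,0,-1.5],[0,0,0],0.5],[[0,0,0],[0,0,0],0.5],[[0,0,0],[0,0,0],0.5]]' 60
python3 look.py red .6092 -.0707 .017 1.65
python3 -m pendant '[[[0,0,-3],[0,0,0],0.5],[[0,0,-3],[0,0,0],0.5],[[0,0,0],[0,0,0],0.5]]' 60
python3 look.py red .6092 -.0707 .023 1.65
```

```text
t: 18.4
tool_pos: [0.61, -0.071, -0.0325]
tool_rot: [3.139, 0.128, 0.001]
contact_force: [0.4, 0.7, 1.1]
opening: 0.0464
grip_force: 51.5
t: 18.73
tool_pos: [0.6095, -0.0708, -0.0299]
tool_rot: [-3.139, -0.129, 0.001]
contact_force: [0.2, 0.2, -0.8]
opening: 0.046
grip_force: 61.6
2911.0 [ 0.6108 -0.0707  0.017 ] rect [610.  -70.7] [30.2 29.9] angle 0.071
shift [1.3, -0.1, 2.6] tilt [-0.0005, 0.0001] tilt fix about tool x,y [-0.0002, 0.0004] turn z 0.0026 q6 1.252 t 18.78 pos [ 0.6095 -0.0708 -0.0299]
t: 19.03
tool_pos: [0.6103, -0.071, -0.0229]
tool_rot: [3.139, 0.128, 0.002]
contact_force: [-0.5, -0.4, 0.0]
opening: 0.0459
grip_force: 61.6
2918.0 [ 0.6108 -0.0709  0.023 ] rect [609.9 -70.9] [30.6 30.2] angle 0.072
shift [0.5, -0.1, 9.5] tilt [0.0012, -0.0002] tilt fix about tool x,y [0.0003, -0.0011] turn z 0.0026 q6 1.252 t 19.08 pos [ 0.6103 -0.071  -0.023 ]
```

Held. Lift and carry to the red cushion.

```bash
python3 -m pendant '[[[0,0,-15],[0,0,0],0.5],[[0,0,-20],[0,0,0],0.5],[[1,-10,-20],[0,0,0],0.5],[[1.5,-22,0],[0,0,0],0.5],[[2.7,-34,0],[0,0,0],0.5],[[2.7,-34,0],[0,0,0],0.5],[[2.7,-34,0],[0,0,0],0.5],[[2.7,-34,0],[0,0,0],0.5],[[2.7,-34,0],[0,0,0],0.5],[[2.7,-34,0],[0,0,0],0.5],[[2.7,-34,0],[0,0,0],0.5]]' 60 | tail -1
python3 -m pendant '[[[2,-26,0],[0,0,0],0.5],[[1,-14,0],[0,0,0],0.5],[[0.6,-6.5,0],[0,0,0],0.5],[[0,0,0],[0,0,0],0.5],[[0,0,0],[0,0,0],0.5]]' 60
python3 - <<'E'
from h import *
go(.609,.2465,-.0125)
a,m=getim('wrist','pics/c3.png')
for k in blobs(a,'red',300): print(k[0],np.round(cen(k[1]),2),onz(m,*cv2.fitEllipse(k[1])[0],.02).round(4))
E
```

```text
grip_force: 61.7
t: 20.42
tool_pos: [0.6088, 0.2456, 0.0311]
tool_rot: [3.138, 0.128, -0.001]
contact_force: [0.3, 0.4, -1.1]
opening: 0.046
grip_force: 61.7
shift [0.3, -1.0, 43.6] tilt [-0.0003, -0.0008] tilt fix about tool x,y [0.0008, 0.0004] q6 1.76 t 20.42 pos [0.6088 0.2456 0.0311]
5121.0 [321.18 208.75] [0.6199 0.2481 0.02  ]
2911.0 [323.84 271.78] [0.5716 0.2426 0.02  ]
```

```bash
python3 -m pendant '[[[0.8,-1.4,8],[0,0,0],0.5],[[0,0,12],[0,0,0],0.5],[[0,0,10],[0,0,0],0.5],[[0,0,6],[0,0,0],0.5],[[0,0,3],[0,0,0],0.5],[[0,0,1.5],[0,0,0],0.5],[[0,0,1],[0,0,0],0.5],[[0,0,0],[0,0,0],0.5],[[0,0,0],[0,0,0],0.5]]' 60
for k in 1; do :; done
python3 -m pendant '[[[0,0,0.7],[0,0,0],0.5],[[0,0,0],[0,0,0],0.5]]' | sed -n '2p;4p'
python3 -m pendant '[[[0,0,0.6],[0,0,0],0.5],[[0,0,0],[0,0,0],0.5]]'| sed -n '2p;4p'
```

```text
t: 21.22
tool_pos: [0.6099, 0.2482, -0.0096]
tool_rot: [-3.139, -0.129, -0.002]
contact_force: [-0.6, -0.0, -1.4]
opening: 0.0464
grip_force: 61.7
tool_pos: [0.6098, 0.2482, -0.0105]
contact_force: [-0.4, -0.1, -0.8]
tool_pos: [0.6095, 0.2481, -0.0114]
contact_force: [0.5, -0.1, -1.0]
```

```bash
python3 -m pendant '[[[0,0,0.6],[0,0,0],0.5],[[0,0,0],[0,0,0],0.5]]' | sed -n '2p;4p'
python3 -m pendant '[[[0,0,0.5],[0,0,0],0.5],[[0,0,0],[0,0,0],0.5]]'| sed -n '2p;4p'
python3 -m pendant '[[[0,0,0.4],[0,0,0],0.5],[[0,0,0],[0,0,0],0.5]]'| sed -n '2p;4p'
```

```text
tool_pos: [0.6094, 0.248, -0.0122]
contact_force: [0.3, -0.2, -1.7]
tool_pos: [0.6095, 0.2481, -0.0124]
contact_force: [-0.2, 0.6, 0.1]
tool_pos: [0.6095, 0.2481, -0.0124]
contact_force: [-1.4, -1.5, 3.3]
```

Set down. Release, retreat, go above the yellow watch and turn by −1.489.

```bash
python3 -m pendant '[[[0,0,0],[0,0,0],0.56],[[0,0,0],[0,0,0],0.6],[[0,0,0],[0,0,0],0.65],[[0,0,0],[0,0,0],0.72],[[0,0,0],[0,0,0],0.75],[[0,0,-5],[0,0,0],0.75],[[0,0,-15],[0,0,0],0.75],[[0,0,-25],[0,0,0],0.75],[[0,0,-30],[0,0,0],0.75],[[0.3,33,0],[0,0,0],0.75],[[0.3,33,0],[0,0,0],0.75]]' 60 | tail -2
python3 -m pendant '[[[0.3,33,0],[0,0,0],0.75],[[0.3,33,0],[0,0,0],0.75],[[0.3,33,0],[0,0,0],0.75],[[0,0,0],[0,0,-0.115],0.75],[[0,0,0],[0,0,-0.115],0.75],[[0,0,0],[0,0,-0.115],0.75],[[0,0,0],[0,0,-0.115],0.75],[[0,0,0],[0,0,-0.115],0.75],[[0,0,0],[0,0,-0.115],0.75],[[0,0,0],[0,0,-0.115],0.75],[[0,0,0],[0,0,-0.115],0.75]]'|tail -1
python3 -m pendant '[[[0,0,0],[0,0,-0.115],0.75],[[0,0,0],[0,0,-0.115],0.75],[[0,0,0],[0,0,-0.115],0.75],[[0,0,0],[0,0,-0.115],0.75],[[0,0,0],[0,0,-0.109],0.75],[[0,0,0],[0,0,0],0.75],[[0,0,0],[0,0,0],0.75]]'
python3 look.py yellow .6247 .0833 .014 0
```

```text
opening: 0.0639
grip_force: 0.0
grip_force: 0.0
t: 24.47
tool_pos: [0.625, 0.0837, 0.0634]
tool_rot: [2.224, 2.218, 0.002]
contact_force: [0.0, 0.7, 0.0]
opening: 0.064
grip_force: 0.0
1014.0 [0.6238 0.0848 0.014 ] rect [623.7  84.4] [22.9 33.2] angle 1.566
shift [1.1, -1.2, 95.6] tilt [0.0013, 0.0001] tilt fix about tool x,y [0.0013, -0.0001] turn z -0.0026 q6 0.018 t 24.52 pos [0.6249 0.0837 0.0631]
```

```bash
python3 -m pendant '[[[0.6,-0.7,15],[0,0,0],0.75],[[0,0,20],[0,0,0],0.75],[[0,0,20],[0,0,0],0.75],[[0,0,16],[0,0,0],0.75],[[0,0,9],[0,0,0],0.75],[[0,0,5],[0,0,0],0.75],[[0,0,4],[0,0,0],0.75],[[0,0,0],[0,0,0],0.75]]' 50
python3 -m pendant '[[[0,0,2],[0,0,0],0.7],[[0,0,1.5],[0,0,0],0.65],[[0,0,1],[0,0,0],0.65],[[0,0,0],[0,0,0],0.65],[[0,0,0],[0,0,0],0.65]]'
python3 - <<'E'
from h import *
go(.6242,.0841,-.0325,0)
E
```

```text
t: 25.18
tool_pos: [0.6239, 0.0843, -0.027]
tool_rot: [-2.222, -2.221, 0.0]
contact_force: [-0.2, 1.0, 0.7]
opening: 0.0639
grip_force: 0.0
t: 25.6
tool_pos: [0.6239, 0.0843, -0.0312]
tool_rot: [2.221, 2.221, 0.0]
contact_force: [-1.1, -0.1, 0.0]
opening: 0.0553
grip_force: 0.0
shift [-0.2, 0.3, 1.3] tilt [0.0004, 0.0] tilt fix about tool x,y [0.0004, -0.0] turn z -0.0001 q6 0.016 t 25.6 pos [ 0.6239  0.0843 -0.0312]
```

```bash
python3 -m pendant '[[[0,0,1.3],[0,0,0],0.65],[[0,0,0],[0,0,0],0.6],[[0,0,0],[0,0,0],0.5],[[0,0,0],[0,0,0],0.5],[[0,0,0],[0,0,0],0.5],[[0,0,0],[0,0,0],0.5],[[0,0,0],[0,0,0],0.5]]' 50
python3 -m pendant '[[[0,0,-1.5],[0,0,0],0.5],[[0,0,-1.5],[0,0,0],0.5],[[0,0,0],[0,0,0],0.5],[[0,0,0],[0,0,0],0.5]]' 60
python3 look.py yellow .6242 .0841 .017 0
python3 -m pendant '[[[0,0,-3],[0,0,0],0.5],[[0,0,-3],[0,0,0],0.5],[[0,0,0],[0,0,0],0.5]]' 60
python3 look.py yellow .6242 .0841 .023 0
```

```text
t: 26.18
tool_pos: [0.6241, 0.0843, -0.0325]
tool_rot: [2.221, 2.221, 0.001]
contact_force: [-0.6, 0.4, 1.8]
opening: 0.0464
grip_force: 51.7
t: 26.52
tool_pos: [0.6234, 0.0843, -0.0301]
tool_rot: [-2.221, -2.221, 0.001]
contact_force: [0.5, -0.1, 0.4]
opening: 0.0461
grip_force: 61.7
2501.5 [0.6236 0.0861 0.017 ] rect [623.6  85.7] [23.5 33. ] angle 1.559
shift [1.8, 0.2, 2.3] tilt [-0.0008, -0.0] tilt fix about tool x,y [-0.0008, 0.0] turn z 0.0 q6 0.016 t 26.57 pos [ 0.6233  0.0843 -0.0302]
t: 26.82
tool_pos: [0.6243, 0.0843, -0.023]
tool_rot: [2.221, 2.221, 0.001]
contact_force: [-0.5, 0.3, -1.0]
opening: 0.0463
grip_force: 61.7
2501.5 [0.6245 0.0853 0.023 ] rect [624.5  84.9] [23.8 33.3] angle 1.559
shift [1.0, 0.2, 9.4] tilt [0.0012, 0.0] tilt fix about tool x,y [0.0012, -0.0] turn z 0.0 q6 0.016 t 26.87 pos [ 0.6243  0.0843 -0.0231]
```

```bash
python3 -m pendant '[[[0,0,-15],[0,0,0],0.5],[[0,0,-20],[0,0,0],0.5],[[-10,0,-20],[0,0,0],0.5],[[-22,-1,0],[0,0,0],0.5],[[-34,-1,0],[0,0,0],0.5],[[-34,-1,0],[0,0,0],0.5],[[-34,-1,0],[0,0,0],0.5],[[-34,-1,0],[0,0,0],0.5],[[-34,-1,0],[0,0,0],0.5],[[-34,-1,0],[0,0,0],0.5],[[-34,-1,0],[0,0,0],0.5]]' 60 | tail -1
python3 -m pendant '[[[-34,-1,0],[0,0,0],0.5],[[-28,-1,0],[0,0,0],0.5],[[-18,0,0],[0,0,0],0.5],[[-8,0,0],[0,0,0],0.5],[[0,0,0],[0,0,0],0.5],[[0,0,0],[0,0,0],0.5]]' 60
python3 - <<'E'
from h import *
go(.6145,-.2735,-.0125,0)
a,m=getim('wrist','pics/c4.png')
for k in blobs(a,'yellow',300): print(k[0],np.round(cen(k[1]),2),onz(m,*cv2.fitEllipse(k[1])[0],.02).round(4))
E
```

```text
grip_force: 61.9
t: 28.28
tool_pos: [0.6139, -0.2728, 0.0313]
tool_rot: [-2.221, -2.221, -0.001]
contact_force: [0.9, -0.6, -1.1]
opening: 0.046
grip_force: 61.8
shift [-0.8, 0.7, 43.8] tilt [-0.0001, 0.0009] tilt fix about tool x,y [-0.0001, -0.0009] turn z 0.0002 q6 -0.53 t 28.28 pos [ 0.6139 -0.2728  0.0313]
5332.5 [322.52 209.42] [ 0.6133 -0.2617  0.02  ]
2500.5 [323.77 270.82] [ 0.6141 -0.3096  0.02  ]
```

```bash
python3 -m pendant '[[[0,0,8],[0,0,0],0.5],[[0,0,12],[0,0,0],0.5],[[0,0,10],[0,0,0],0.5],[[0,0,6],[0,0,0],0.5],[[0,0,3],[0,0,0],0.5],[[0,0,1.5],[0,0,0],0.5],[[0,0,1.2],[0,0,0],0.5],[[0,0,0],[0,0,0],0.5],[[0,0,0],[0,0,0],0.5]]' 60
python3 -m pendant '[[[0,0,0.6],[0,0,0],0.5],[[0,0,0.5],[0,0,0],0.5],[[0,0,0],[0,0,0],0.5]]' | sed -n '2p;4p'
python3 -m pendant '[[[0,0,0.5],[0,0,0],0.5],[[0,0,0],[0,0,0],0.5]]'| sed -n '2p;4p'
```

```text
t: 29.08
tool_pos: [0.6141, -0.274, -0.01]
tool_rot: [2.221, 2.221, 0.0]
contact_force: [-0.6, -0.4, -0.6]
opening: 0.046
grip_force: 61.8
tool_pos: [0.6139, -0.2738, -0.0114]
contact_force: [-0.2, 0.8, -0.8]
tool_pos: [0.6137, -0.2737, -0.0121]
contact_force: [0.3, -0.3, -0.9]
```

```bash
python3 -m pendant '[[[0,0,0.5],[0,0,0],0.5],[[0,0,0],[0,0,0],0.5]]' | sed -n '2p;4p'
python3 -m pendant '[[[0,0,0.4],[0,0,0],0.5],[[0,0,0],[0,0,0],0.5]]'| sed -n '2p;4p'
```

```text
tool_pos: [0.6138, -0.2737, -0.0124]
contact_force: [0.5, -0.4, 1.0]
tool_pos: [0.6138, -0.2738, -0.0124]
contact_force: [-3.3, 0.7, 3.3]
```

Release, then go to blue.

```bash
python3 -m pendant '[[[0,0,0],[0,0,0],0.56],[[0,0,0],[0,0,0],0.6],[[0,0,0],[0,0,0],0.65],[[0,0,0],[0,0,0],0.72],[[0,0,0],[0,0,0],0.75],[[0,0,-5],[0,0,0],0.75],[[0,0,-15],[0,0,0],0.75],[[0,0,-25],[0,0,0],0.75],[[0,0,-30],[0,0,0],0.75],[[0,0,0],[0,0,0],0.75]]' 60 | tail -2
python3 -m pendant '[[[32.7,-11.9,0],[0,0,0],0.75],[[32.7,-11.9,0],[0,0,0],0.75],[[32.7,-11.9,0],[0,0,0],0.75],[[32.7,-11.9,0],[0,0,0],0.75],[[32.7,-11.9,0],[0,0,0],0.75],[[32.7,-11.9,0],[0,0,0],0.75],[[32.7,-11.9,0],[0,0,0],0.75],[[32.7,-11.9,0],[0,0,0],0.75],[[32.7,-11.9,0],[0,0,0],0.75],[[32.7,-11.9,0],[0,0,0],0.75],[[32.7,-11.9,0],[0,0,0],0.75],[[0,0,0],[0,0,0.073],0.75]]'|tail -1
python3 -m pendant '[[[0,0,0],[0,0,0],0.75],[[0,0,0],[0,0,0],0.75]]'
python3 look.py blue .483 .0863 .014 -0.073
```

```text
opening: 0.0635
grip_force: 0.0
grip_force: 0.0
t: 31.83
tool_pos: [0.4836, 0.0862, 0.0633]
tool_rot: [2.297, 2.141, 0.002]
contact_force: [-0.6, 0.2, 0.2]
opening: 0.064
grip_force: 0.0
1084.0 [0.4826 0.0883 0.014 ] rect [482.6  87.7] [31.6 31.4] angle 1.499
shift [2.6, -1.4, 95.6] tilt [0.0019, -0.0002] tilt fix about tool x,y [0.0019, 0.0001] turn z 0.0012 q6 0.096 t 31.88 pos [0.4837 0.0857 0.0631]
```

```bash
python3 -m pendant '[[[1.6,-1,15],[0,0,0],0.75],[[0,0,20],[0,0,0],0.75],[[0,0,20],[0,0,0],0.75],[[0,0,16],[0,0,0],0.75],[[0,0,9],[0,0,0],0.75],[[0,0,5],[0,0,0],0.75],[[0,0,4],[0,0,0],0.75],[[0,0,0],[0,0,0],0.75]]' 50
python3 -m pendant '[[[0,0,2],[0,0,0],0.7],[[0,0,1.5],[0,0,0],0.65],[[0,0,1],[0,0,0],0.65],[[0,0,0],[0,0,0],0.65],[[0,0,0],[0,0,0],0.65]]'
python3 look.py blue .483 .0863 .014 -0.073
```

```text
t: 32.55
tool_pos: [0.4823, 0.0873, -0.027]
tool_rot: [-2.301, -2.138, 0.0]
contact_force: [0.0, 0.3, -1.0]
opening: 0.064
grip_force: 0.0
t: 32.97
tool_pos: [0.4822, 0.0878, -0.0312]
tool_rot: [2.301, 2.139, 0.001]
contact_force: [0.4, 0.7, 0.2]
opening: 0.0558
grip_force: 0.0
2623.0 [0.4826 0.0891 0.014 ] rect [482.5  88.8] [32.1 32. ] angle 1.497
shift [1.4, 0.3, 1.3] tilt [0.0005, 0.0] tilt fix about tool x,y [0.0005, -0.0001] turn z 0.0001 q6 0.101 t 33.02 pos [ 0.4822  0.0877 -0.0312]
```

```bash
python3 -m pendant '[[[0.5,0,1.3],[0,0,0],0.65],[[0,0,0],[0,0,0],0.6],[[0,0,0],[0,0,0],0.5],[[0,0,0],[0,0,0],0.5],[[0,0,0],[0,0,0],0.5],[[0,0,0],[0,0,0],0.5],[[0,0,0],[0,0,0],0.5]]' 50
python3 -m pendant '[[[0,0,-1.5],[0,0,0],0.5],[[0,0,-1.5],[0,0,0],0.5],[[0,0,0],[0,0,0],0.5],[[0,0,0],[0,0,0],0.5]]' 60
python3 look.py blue .483 .0863 .017 -0.073
python3 -m pendant '[[[0,0,-3],[0,0,0],0.5],[[0,0,-3],[0,0,0],0.5],[[0,0,0],[0,0,0],0.5]]' 60
python3 look.py blue .483 .0863 .023 -0.073
python3 -c "
from h import *
go(.4727,-.239,.031)"
```

```text
t: 33.6
tool_pos: [0.4824, 0.0882, -0.0325]
tool_rot: [2.301, 2.139, 0.001]
contact_force: [0.2, 0.3, 2.7]
opening: 0.0463
grip_force: 51.6
t: 33.93
tool_pos: [0.4816, 0.0881, -0.0301]
tool_rot: [-2.301, -2.139, 0.001]
contact_force: [0.3, -0.2, -0.9]
opening: 0.0462
grip_force: 61.5
2641.5 [0.4819 0.0896 0.017 ] rect [481.9  89.2] [32. 32.] angle 0.609
shift [1.5, 0.2, 2.3] tilt [-0.0007, -0.0001] tilt fix about tool x,y [-0.0007, 0.0001] turn z 0.0001 q6 0.102 t 33.98 pos [ 0.4816  0.0881 -0.0302]
t: 34.23
tool_pos: [0.4826, 0.0882, -0.023]
tool_rot: [2.3, 2.138, 0.001]
contact_force: [0.3, -0.5, -1.5]
opening: 0.0462
grip_force: 61.5
2642.5 [0.4827 0.089  0.023 ] rect [482.8  88.5] [32.2 32.2] angle 0.608
shift [0.8, 0.1, 9.3] tilt [0.0011, 0.0001] tilt fix about tool x,y [0.0011, -0.0001] turn z 0.0 q6 0.102 t 34.28 pos [ 0.4825  0.0882 -0.0232]
shift [-327.0, 14.1, -54.3] tilt [0.0011, 0.0001] tilt fix about tool x,y [0.0011, -0.0001] q6 0.102 t 34.28 pos [ 0.4825  0.0882 -0.0232]
```

```bash
python3 -m pendant '[[[0,0,-15],[0,0,0],0.5],[[0,0,-20],[0,0,0],0.5],[[-10,0,-20],[0,0,0],0.5],[[-22,1.5,0],[0,0,0],0.5],[[-34,1.5,0],[0,0,0],0.5],[[-34,1.5,0],[0,0,0],0.5],[[-34,1.5,0],[0,0,0],0.5],[[-34,1.5,0],[0,0,0],0.5],[[-34,1.5,0],[0,0,0],0.5],[[-34,1.5,0],[0,0,0],0.5],[[-34,1.5,0],[0,0,0],0.5]]' 60 | tail -1
python3 -m pendant '[[[-28,1.5,0],[0,0,0],0.5],[[-18,0.5,0],[0,0,0],0.5],[[-11,0,0],[0,0,0],0.5],[[0,0,0],[0,0,0],0.5],[[0,0,0],[0,0,0],0.5]]' 60
python3 - <<'E'
from h import *
go(.4727,-.239,-.0125,-.073)
a,m=getim('wrist','pics/c5.png')
for k in blobs(a,'blue',300): print(k[0],np.round(cen(k[1]),2),onz(m,*cv2.fitEllipse(k[1])[0],.02).round(4))
E
```

```text
grip_force: 61.8
t: 35.62
tool_pos: [0.472, -0.2386, 0.031]
tool_rot: [-2.301, -2.138, -0.001]
contact_force: [-0.0, 0.6, -0.1]
opening: 0.046
grip_force: 61.8
shift [-0.4, 0.8, 43.5] tilt [-0.0004, 0.0009] tilt fix about tool x,y [-0.0004, -0.0008] turn z -0.0006 q6 -0.536 t 35.62 pos [ 0.472  -0.2386  0.031 ]
5142.0 [323.37 208.17] [ 0.4727 -0.2273  0.02  ]
2639.5 [323.74 271.32] [ 0.4694 -0.2756  0.02  ]
```

```bash
python3 -m pendant '[[[0,0.3,8],[0,0,0],0.5],[[0,0,12],[0,0,0],0.5],[[0,0,10],[0,0,0],0.5],[[0,0,6],[0,0,0],0.5],[[0,0,3],[0,0,0],0.5],[[0,0,1.5],[0,0,0],0.5],[[0,0,1.2],[0,0,0],0.5],[[0,0,0],[0,0,0],0.5],[[0,0,0],[0,0,0],0.5]]' 60
python3 -m pendant '[[[0,0,0.6],[0,0,0],0.5],[[0,0,0.5],[0,0,0],0.5],[[0,0,0],[0,0,0],0.5]]' | sed -n '2p;4p'
python3 -m pendant '[[[0,0,0.5],[0,0,0],0.5],[[0,0,0],[0,0,0],0.5]]'| sed -n '2p;4p'
```

```text
t: 36.42
tool_pos: [0.4728, -0.2393, -0.0101]
tool_rot: [2.301, 2.138, 0.0]
contact_force: [-0.2, 0.2, -0.4]
opening: 0.0463
grip_force: 61.8
tool_pos: [0.4725, -0.2391, -0.0114]
contact_force: [-0.1, 0.0, -1.1]
tool_pos: [0.4724, -0.239, -0.0121]
contact_force: [0.3, -0.7, -1.0]
```

```bash
python3 -m pendant '[[[0,0,0.5],[0,0,0],0.5],[[0,0,0],[0,0,0],0.5]]' | sed -n '2p;4p'
python3 -m pendant '[[[0,0,0.4],[0,0,0],0.5],[[0,0,0],[0,0,0],0.5]]'| sed -n '2p;4p'
```

```text
tool_pos: [0.4725, -0.239, -0.0124]
contact_force: [-2.0, 0.3, 1.4]
tool_pos: [0.4725, -0.2391, -0.0124]
contact_force: [-2.2, 1.5, 5.2]
```

Release, rise, back off toward the start and look over everything.

```bash
python3 -m pendant '[[[0,0,0],[0,0,0],0.56],[[0,0,0],[0,0,0],0.6],[[0,0,0],[0,0,0],0.65],[[0,0,0],[0,0,0],0.72],[[0,0,0],[0,0,0],0.75],[[0,0,-5],[0,0,0],0.75],[[0,0,-15],[0,0,0],0.75],[[0,0,-25],[0,0,0],0.75],[[0,0,-35],[0,0,0],0.75],[[0,0,-35],[0,0,0],0.75],[[0,0,-35],[0,0,0],0.75],[[0,0,-35],[0,0,0],0.75]]' 60 | tail -1
python3 -m pendant '[[[-30,-15,0],[0,0,0],0.75],[[-30,-15,0],[0,0,0],0.75],[[-30,-15,0],[0,0,0],0.75],[[-30,-15,0],[0,0,0],0.75],[[-30,-15,0],[0,0,0],0.75],[[-30,-15,0],[0,0,0],0.75],[[-30,-15,0],[0,0,0],0.75],[[-30,-15,0],[0,0,0],0.75],[[0,0,0],[0,0,0],0.75],[[0,0,0],[0,0,0],0.75]]'
python3 - <<'E'
from h import *
a,m=getim('top','pics/end_top.png')
h=cv2.cvtColor(a,cv2.COLOR_RGB2HSV)
C={'red':(.609,.2465),'yellow':(.614,-.273),'green':(.4695,.271),'blue':(.4725,-.2385)}
P=[]
for c in C:
    P.append(ortho(a,m,*C[c],z=.034,half=.05,n=280))
cv2.imwrite('pics/end_mos.png',np.vstack([np.hstack(P[:2]),np.hstack(P[2:])])[:,:,::-1])
E
```

```text
grip_force: 0.0
t: 39.0
tool_pos: [0.3343, -0.4706, 0.1722]
tool_rot: [-2.304, -2.135, -0.001]
contact_force: [-0.4, 0.2, 0.1]
opening: 0.0637
grip_force: 0.0
```

View pics/end_top.png

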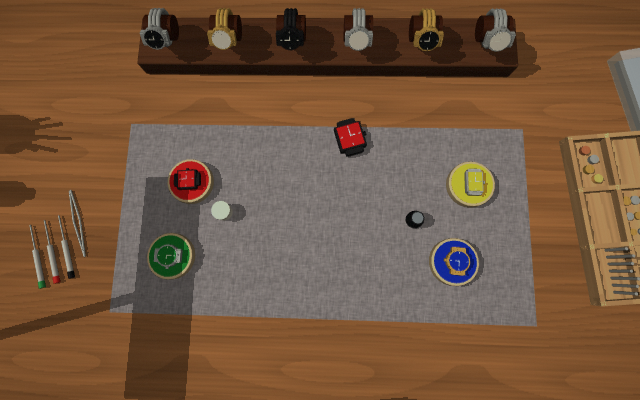

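View pics/end_mos.png

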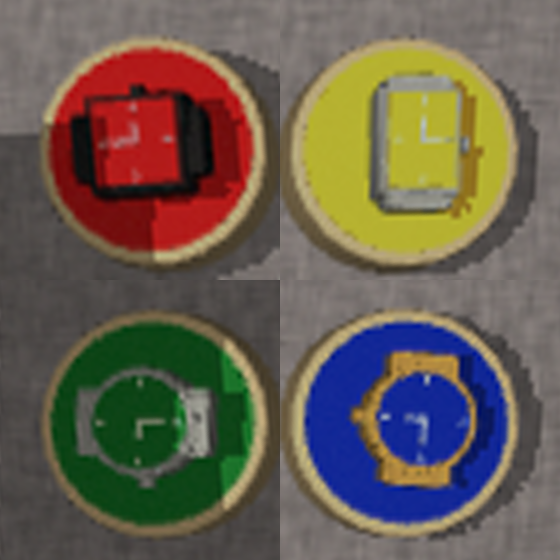

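The top views show all four watches dial up and flat, within about 3 mm of the middle of their cushions after parallax. The pot (220,210), the loupe (415,219) and the large red look-alike (350,136) haven't moved. I'm handing the job in.

```bash
python3 -c "
from station import ctrl
print(ctrl.finish_job())"
```

```text
the job is handed in; nothing more can be done
None
```

All four watch heads are on their matching cushions, flat, dial up and within about 3 mm of centre, with the pot and loupe unmoved; handed in at about 39 s, but my first grip on the green watch slipped off during the lift, shifting it about 5 mm on the mat (possibly a small drop) before I regrasped it.

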